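Change over the spray-out test: cans into the shaker, glass panels under the clips

ROBOT

A 6-joint arm with a two-finger parallel gripper is mounted at the origin on a cart in front of the work surface, level with it; the furniture and walls round the work are solid. World frame = base frame: x ahead of the robot, y to its left, z up, the work surface at z = 0. Lengths are in m, angles in rad, forces in N, time in s.
With the tool pointing down it reaches from about 0.275 to 1 m from the base axis. Payload 8.4 kg.
Tool frame: the origin (TCP) lies on the centre line of the jaws, within the pads' length; the fingertips stand 17 mm ahead of it and the grasp point (between the pads) lies 2 mm behind it (bot.tcp_to_tips is the y of the fingertips in the tool frame, in m); y points along the fingers, z is the direction in which the jaws open and shut, and the axes are right-handed (so a half turn about y gives the same grasp; the last joint's range is limited). The gripper opens to 85 mm and grips with 20 to 120 N. Pads are 22 mm wide; open, the fingers measure 114 mm over their backs; the gripper's body (76 mm by 85 mm) begins 54 mm behind the grasp point. The pads swing forward as they close: fully open they stand 13 mm farther back than shut.
Start: joints at [-1.309, 0.353, 1.633, -0, 1.155, -0.002], TCP at [0.163, -0.603, 0.248] pointing down, gripper open.
Joint ranges: [-2.63, 2.63], [-0.92, 2.1], [0.06, 2.66], [-1.3, 4.44], [0, 2.69], [-3.02, 3.02]. Speed limits (rad/s): [2.22, 2.22, 2.79, 3.14, 3.14, 3.14].

INTERFACE

Orientations are given as a unit quaternion [x, y, z, w].
In Python, from workcell import bot, hand, kinematics, get_obs, vision, hand_in gives the robot as it stands. The module is installed in compiled form; this text tells all that it offers. Calls block until the motion is done:
- bot.reach(position, orientation): joint-space move of the TCP to a pose.
- bot.servo_line(position, ori=None, velocity=0.15): straight line of the TCP; ori=None keeps the orientation; velocity is the mean speed in m/s.
- bot.goto_joints(angles): joint-space move.
- hand.move_gripper(opening, strength=None): finger opening in m; strength is the grip in N (None keeps the last); returns when the fingers have stopped.
- bot.dwell(seconds).
- kinematics.solve_ik(position, orientation): joint angles nearest the present ones, or None.
- get_obs(): the state.
- vision.read_camera(name): name is "scene" or "top" or "wrist"; returns a dict with "frame" (420x560x3 uint8, red, green, blue), "intrinsics" (3x3 intrinsics, pixels), "dist" ([k1, k2, p1, p2, k3] as OpenCV has them; the pictures are not rectified), "view" (4x4, takes a point from world to camera coordinates). Camera axes: x right, y down, z forward; pixel columns grow to the right and rows downward; lengths in m; the calibration is good to about 2 mm. A picture is of the moment at which its call begins. There is no depth.
A pose or a line that the arm cannot do raises bot.IKError and nothing moves.
- hand_in(): hands the job in, once; it reports no verdict.
The state is a dict: "time_s": time; "joint_pos": joint angles; "joint_vel": joint speeds; "joint_efforts": joint torques, N m; "position": TCP position; "orientation": TCP orientation; "wrist_force": force on the tool from outside, world axes, zero at the start; "ft_torque": the same for the moment, N m; "gripper_width": finger opening in m.
Only numpy, scipy, OpenCV 4.12 (cv2) and the standard library are available. Lean on these libraries where they do the work, as an engineer would, in place of code of your own. Each camera call takes 0.05 s, during which the arm holds its last target.

TASK

Set up the next spray-out test: draw the spent, green-coated panel out of the stage and lay it flat in the grey tray, lay both spray cans on their sides in the cradles of the can shaker, one to a cradle, and slide every clear glass panel, ramped edge first, into a lane of its own on the panel stage, under the sprung clip, until it is fully home against the stop and the clip has snapped down onto the glass. When everything is loaded, and not before, push the shaker's red slide switch all the way on, away from the robot. Leave the other things on the bench where they are.

Things in the scene. Friction and masses are not known exactly. Their poses are not given: they have to be found in the camera images.
- panel_1_grip (a point): centre of the red upright grip fin (40 mm along x, 10 mm thick in y, top 46 mm above the underside) of a glass test panel 100 x 64 x 4 mm, 0.12 kg, clear pale glass, black frame; may be absent; starts on the bench. Own +x points to the front edge, 79 mm ahead of this point; the underside is 30 mm below it. Front bar: 26-degree ramp, crest 8 mm high 13 to 18 mm behind the front edge, 43-degree slope down to the glass
- panel_2_grip (a point): centre of the yellow upright grip fin (40 mm along x, 10 mm thick in y, top 46 mm above the underside) of a glass test panel 100 x 64 x 4 mm, 0.12 kg, clear pale glass, black frame; may be absent; starts on the bench. Own +x points to the front edge, 79 mm ahead of this point; the underside is 30 mm below it. Front bar: 26-degree ramp, crest 8 mm high 13 to 18 mm behind the front edge, 43-degree slope down to the glass
- panel_3_grip (a point): centre of the blue upright grip fin (40 mm along x, 10 mm thick in y, top 46 mm above the underside) of a glass test panel 100 x 64 x 4 mm, 0.12 kg, clear pale glass, black frame; may be absent; starts on the bench. Own +x points to the front edge, 79 mm ahead of this point; the underside is 30 mm below it. Front bar: 26-degree ramp, crest 8 mm high 13 to 18 mm behind the front edge, 43-degree slope down to the glass
- spent_grip (a point): centre of the white grip fin of the spent panel: the same size and shape as the others, but its glass is coated green. It starts home in the middle lane, under the clip; drawn straight out along the lane's -x (about 60 mm) its front bar lifts the clip with a few N and comes free
- tray_in (a point): centre of the inner floor (5 mm above the bench) of a low grey tray for spent panels, 150 (x) x 110 (y) mm outside, 140 x 100 mm inside, walls 16 mm high
- stage: panel stage: low fixed aluminium plate, 166 (x) x 262 (y) mm, lane floors 10 mm above the bench, three lanes along x, 84 mm apart in y. Panels go in along +x, away from the robot, up to the dark stop. Side guides 6 mm high: 67.5 mm apart from x = +8 to +50 mm, flaring to 79 mm at x = -31 mm. Nothing stands more than 20 mm above the lane floors. Origin at the centre of its underside
- lane_1 (a point): right (-y) lane of the stage: point on the lane floor under the middle of a panel that is home, its front edge at the stop 50 mm beyond (+x); the panel's fin centre is then at x = -29, y = 0, z = +30 mm in this frame. The clip's nose is at x = +25.5 mm: lower the panel with its front edge at about x = -12 mm, between the flared guides, then slide it in along +x
- clip_1 (a joint): sprung steel clip of lane 1, hinged behind the stop; rad. 0 = empty, nose underside 2.5 mm above the lane floor; about 0.12 riding on a panel's front bar; about 0.03 snapped down on the glass behind the bar. It presses with about 3 N; pushing a panel under it takes a few N
- lane_2 (a point): middle lane of the stage: point on the lane floor under the middle of a panel that is home, its front edge at the stop 50 mm beyond (+x); the panel's fin centre is then at x = -29, y = 0, z = +30 mm in this frame. The clip's nose is at x = +25.5 mm: lower the panel with its front edge at about x = -12 mm, between the flared guides, then slide it in along +x
- clip_2 (a joint): sprung steel clip of lane 2, hinged behind the stop; rad. 0 = empty, nose underside 2.5 mm above the lane floor; about 0.12 riding on a panel's front bar; about 0.03 snapped down on the glass behind the bar. It presses with about 3 N; pushing a panel under it takes a few N
- lane_3 (a point): left (+y) lane of the stage: point on the lane floor under the middle of a panel that is home, its front edge at the stop 50 mm beyond (+x); the panel's fin centre is then at x = -29, y = 0, z = +30 mm in this frame. The clip's nose is at x = +25.5 mm: lower the panel with its front edge at about x = -12 mm, between the flared guides, then slide it in along +x
- clip_3 (a joint): sprung steel clip of lane 3, hinged behind the stop; rad. 0 = empty, nose underside 2.5 mm above the lane floor; about 0.12 riding on a panel's front bar; about 0.03 snapped down on the glass behind the bar. It presses with about 3 N; pushing a panel under it takes a few N
- can_small_mid (a point): middle of the smaller spray can, black and green, yellow cap: 52 mm diameter, 175 mm long (straight body 152 mm from the base, then a cap 25 mm thick), 0.25 kg. Own z runs from base to cap; the point is 87.5 mm from the base. Starts upright on the bench
- can_large_mid (a point): middle of the larger spray can, blue, red cap: 57 mm diameter, 200 mm long (straight body 174 mm from the base, then a cap 27 mm thick), 0.33 kg. Own z runs from base to cap; the point is 100 mm from the base. Starts upright on the bench
- cradle_1 (a point): nearer cradle of the can shaker (grey base 190 x 180 mm, 12 mm high; cradles 90 mm apart in x): two 90-degree V saddles 14 mm wide, 100 mm apart along y, 25 mm high; fingers fit between them. Point at the V's bottom, midway, 18 mm above the bench. A lying can's axis is along y, 37 (small) or 40 mm (large) above this point; cap to either side
- cradle_2 (a point): farther cradle of the can shaker (grey base 190 x 180 mm, 12 mm high; cradles 90 mm apart in x): two 90-degree V saddles 14 mm wide, 100 mm apart along y, 25 mm high; fingers fit between them. Point at the V's bottom, midway, 18 mm above the bench. A lying can's axis is along y, 37 (small) or 40 mm (large) above this point; cap to either side
- switch (a joint): the shaker's slide switch: m, 0 = off (starts at 0 to 8 mm), 0.050 = fully on; friction about 1.5 N, stays where it is left
- switch_top (a point): top centre of the red grip of the slide switch: a block 20 mm long in its sliding direction, 28 mm across, 40 mm high, on a 14 mm track on the blue housing at the shaker's +y end. It slides along +x of the cradle frames, away from the robot; its top is about 77 mm above the bench
- marker: bystander: red and white marker pen, 135 mm, lying; origin at the centre of its underside
- tape_measure: bystander: yellow tape measure, 79 mm; origin at the centre of its underside
- ins_tape: bystander: roll of black tape, 62 mm across; origin at the centre of its underside
Things that resemble listed ones, but are neither listed nor needed, are in the scene too. Leave any purple look-alike of the part that bears spent_grip alone.

How it is judged:
By the outcome, as a careful person would: the job done as asked, in the order asked, and still so for the second after the job is handed in, with the robot touching nothing.
Of panel_1, panel_2, panel_3 only 2 to 3 are there at a start; the rules pass over those that are not, and their reading is None.
At some moment in a run one of panel_1, panel_2, panel_3 may be knocked a few centimetres aside while the robot is not near it.
It also fails if it takes over 200 s, if anything falls off the work surface, if the arm or the gripper's body presses on something with over 40 N, if the wrist force passes 120 N, or if a joint passes its speed limit or range.

## Working session

There is one attempt and no reset: what is moved stays moved. The work goes in short steps, each a Python script; the robot and the scene stay as the last script left them, time stands still between calls to the robot, and variables do not carry over. Pictures are saved under pics/ and viewed, and the job is handed in when it is done.

```bash
mkdir -p pics; ls
cat > h.py <<'E'
import numpy as np, cv2
from workcell import bot, hand, kinematics, get_obs, vision, hand_in
def snap(cam,name):
    d=vision.read_camera(cam); np.savez(f'pics/{name}.npz',**{k:np.array(v) for k,v in d.items()})
    cv2.imwrite(f'pics/{name}.png',cv2.cvtColor(np.array(d['frame']),cv2.COLOR_RGB2BGR)); return d
def load(name): return dict(np.load(f'pics/{name}.npz'))
def p2w(d,uv,z):
    uv=np.array(uv,float).reshape(-1,1,2)
    n=cv2.undistortPoints(uv,np.array(d['intrinsics']),np.array(d['dist']))[:,0]
    V=np.array(d['view']);R=V[:3,:3];t=V[:3,3];c=-R.T@t
    r=np.c_[n,np.ones(len(n))]@R
    return c+r*((z-c[2])/r[:,2])[:,None]
def w2p(d,P):
    V=np.array(d['view']);
    return cv2.projectPoints(np.array(P,float).reshape(-1,1,3),cv2.Rodrigues(V[:3,:3])[0],V[:3,3],np.array(d['intrinsics']),np.array(d['dist']))[0][:,0]
E
python3 - <<'E'
from h import *
o=get_obs(); print({k:np.round(v,3) for k,v in o.items()}, bot.tcp_to_tips)
for c in ['scene','top','wrist']:
    d=snap(c,c+'0'); V=np.array(d['view']); print(c,np.round(-V[:3,:3].T@V[:3,3],3),np.round(V[:3,:3],2).tolist(),np.array(d['intrinsics'])[0,0],d['dist'])
E
```

```text
pics
{'time_s': np.float64(0.0), 'joint_pos': array([-1.309,  0.354,  1.634, -0.   ,  1.155, -0.002]), 'joint_vel': array([ 0.001,  0.   ,  0.   , -0.   ,  0.001,  0.001]), 'joint_efforts': array([-2.0000e-03, -6.0526e+01, -3.4207e+01, -0.0000e+00,  9.0000e-03,
       -0.0000e+00]), 'position': array([ 0.163, -0.603,  0.248]), 'orientation': array([-0.093,  0.701, -0.7  ,  0.093]), 'wrist_force': array([-0.468,  0.265,  0.929]), 'ft_torque': array([-0.017, -0.013,  0.03 ]), 'gripper_width': np.float64(0.085)} 0.017
scene [-0.162  0.667  1.143] [[-0.71, -0.71, 0.02], [-0.51, 0.5, -0.7], [0.49, -0.51, -0.71]] 447.8402057159343 [-0.11884503  0.          0.          0.          0.        ]
top [ 0.413 -0.078  1.601] [[0.03, -1.0, -0.02], [-1.0, -0.02, -0.1], [0.1, 0.02, -1.0]] 481.81203292531177 [-0.04824234  0.          0.          0.          0.        ]
wrist [ 0.244 -0.581  0.372] [[0.26, -0.97, -0.0], [-0.91, -0.25, 0.32], [-0.31, -0.08, -0.95]] 367.97912591208717 [-0.06582228  0.          0.          0.          0.        ]
```

View pics/top0.png

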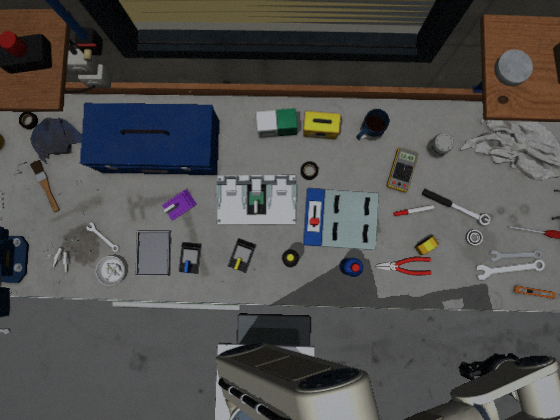

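View pics/scene0.png

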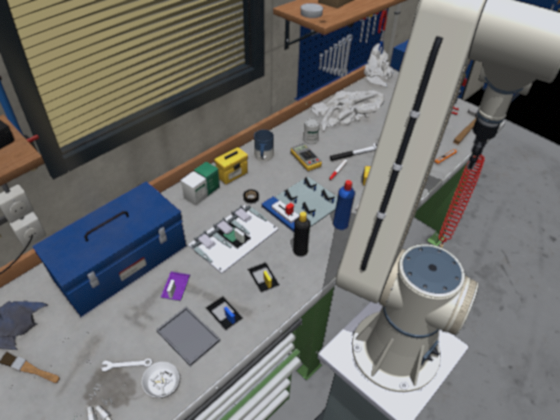

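View pics/wrist0.png

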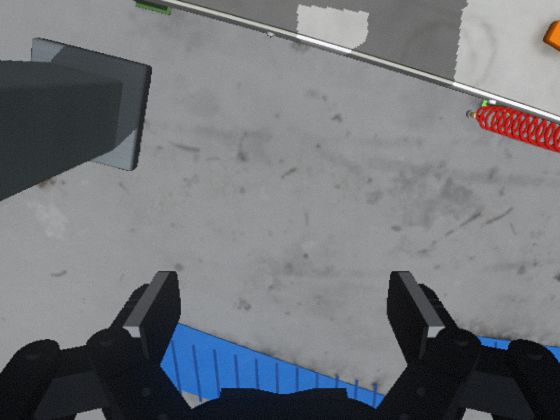

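Run:
```python
import cv2
i=cv2.imread('pics/top0.png')
cv2.imwrite('pics/topz1.png',cv2.resize(i[165:285,125:265],None,fx=5.7,fy=5,interpolation=cv2.INTER_CUBIC)[:, :])
cv2.imwrite('pics/topz2.png',cv2.resize(i[160:280,265:405],None,fx=5.7,fy=5,interpolation=cv2.INTER_CUBIC))
i=cv2.imread('pics/scene0.png')
cv2.imwrite('pics/scz.png',cv2.resize(i[160:360,140:370],None,fx=3.4,fy=3,interpolation=cv2.INTER_CUBIC))
```

```text
(no output)
```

View pics/topz1.png

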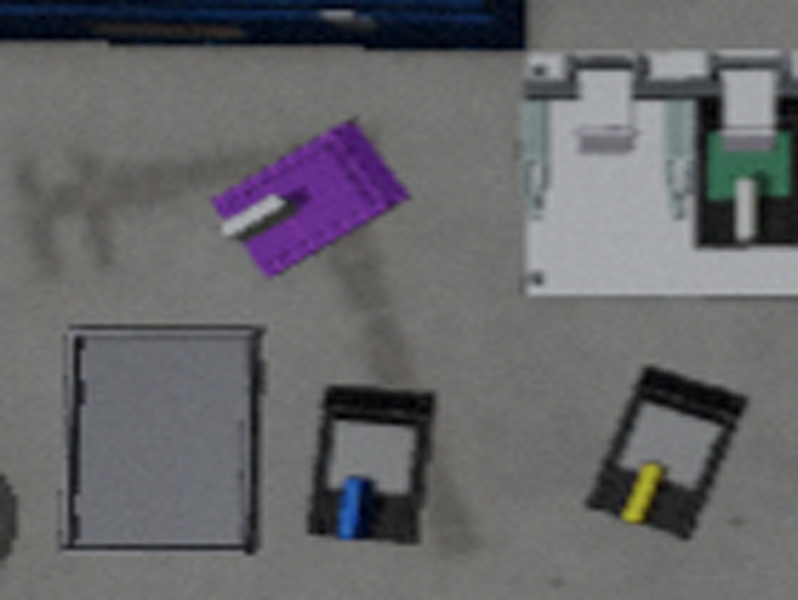

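View pics/topz2.png

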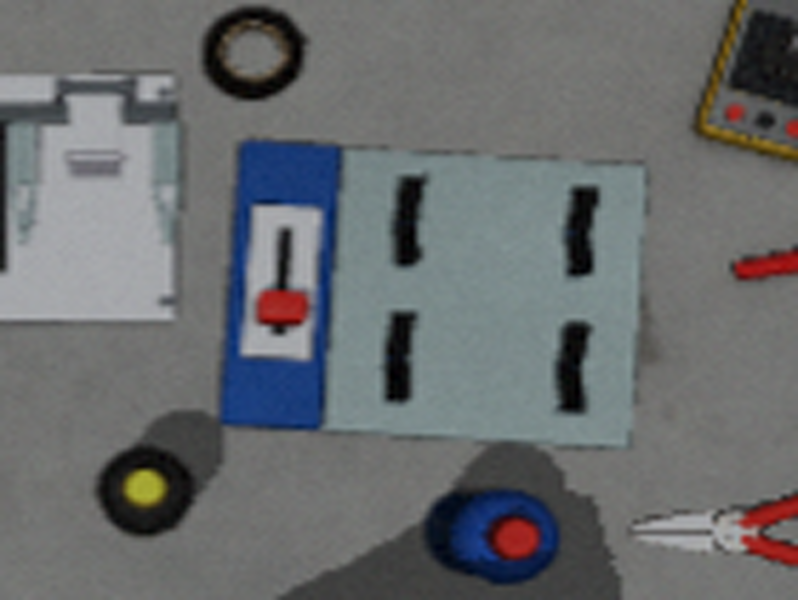

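View pics/scz.png

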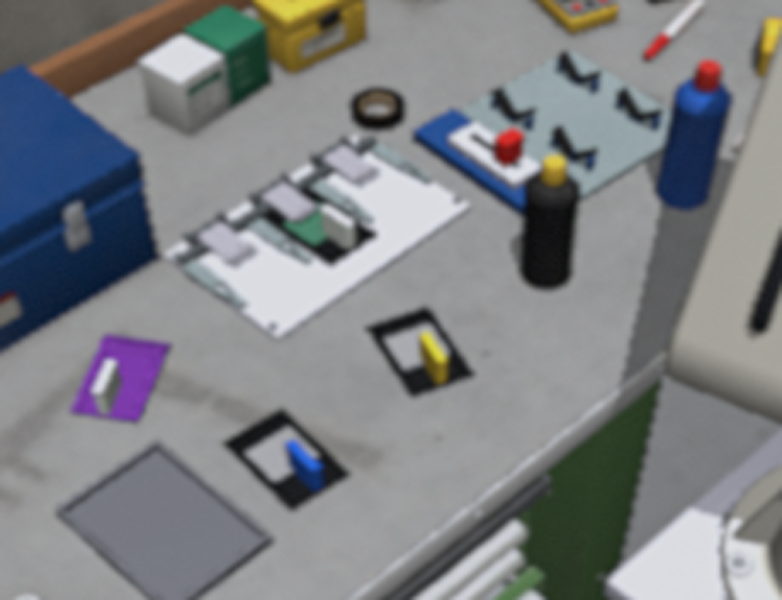

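Run:
```python
from h import *
d=load('top0')
a=lambda L:[(125+(x+.5)/5.7-.5,165+(y+.5)/5-.5) for x,y in L]
b=lambda L:[(265+(x+.5)/5.7-.5,160+(y+.5)/5-.5) for x,y in L]
def s(n,uv,z): print(n,np.round(p2w(d,uv,z)[:,:2],3).tolist())
s('tray outer tl tr bl br z16',a([(67,328),(263,328),(62,550),(257,552)]),.016)
s('blue fin top front,back',a([(356,480),(348,535)]),.046)
s('blue corners FL FR BL BR',a([(328,388),(436,393),(310,534),(417,543)]),.004)
s('yel fin',a([(654,465),(634,520)]),.046)
s('yel corners',a([(647,367),(747,400),(588,508),(690,538)]),.004)
s('spent fin',a([(746,180),(742,240)]),.056)
s('stage L',a([(527,50),(527,297)]),.010)
s('stage R',b([(178,72),(175,320)]),.010)
s('shaker corners tl tr bl br',b([(240,140),(646,163),(222,427),(628,444)]),.012)
s('saddles near L(y+),R ; far',b([(399,357),(574,367),(408,220),(582,230)]),.043)
s('switch',b([(283,306)]),.077)
s('small cap top',b([(145,487)]),.177)
s('large cap top',b([(517,538)]),.2)
s('blue purple',a([(350,120),(410,195),(212,200),(272,275)]),.004)
```

```text
tray outer tl tr bl br z16 [[0.515, 0.439], [0.518, 0.323], [0.368, 0.434], [0.37, 0.32]]
blue fin top front,back [[0.419, 0.258], [0.384, 0.261]]
blue corners FL FR BL BR [[0.48, 0.286], [0.478, 0.222], [0.383, 0.292], [0.379, 0.229]]
yel fin [[0.433, 0.088], [0.398, 0.098]]
yel corners [[0.499, 0.099], [0.478, 0.04], [0.404, 0.13], [0.386, 0.07]]
spent fin [[0.618, 0.041], [0.579, 0.042]]
stage L [[0.71, 0.177], [0.543, 0.17]]
stage R [[0.718, -0.088], [0.551, -0.09]]
shaker corners tl tr bl br [[0.672, -0.125], [0.662, -0.362], [0.481, -0.119], [0.475, -0.353]]
saddles near L(y+),R ; far [[0.527, -0.217], [0.523, -0.317], [0.616, -0.221], [0.612, -0.321]]
switch [[0.555, -0.149]]
small cap top [[0.437, -0.075]]
large cap top [[0.412, -0.265]]
blue purple [[0.661, 0.281], [0.611, 0.243], [0.605, 0.361], [0.555, 0.322]]
```

```bash
cat >> h.py <<'E'
from scipy.spatial.transform import Rotation as Ro
def q_axes(y,z):
    y=np.array(y,float);y/=np.linalg.norm(y);z=np.array(z,float);z-=y*(y@z);z/=np.linalg.norm(z)
    return Ro.from_matrix(np.c_[np.cross(y,z),y,z]).as_quat()
SG=1
def down(yaw,s=None):
    s=SG if s is None else s
    return q_axes([0,0,-1],[-s*np.sin(yaw),s*np.cos(yaw),0])
def ik(p,q): return kinematics.solve_ik(list(p),list(q))
E
python3 - <<'E'
from h import *
o=get_obs(); R=Ro.from_quat(o['orientation']).as_matrix(); print(np.round(R,2))
d=load('wrist0');V=d['view'];c=-V[:3,:3].T@V[:3,3]
print('cam in tool',R.T@(c-o['position']), (R.T@V[:3,:3].T).round(2))
for s in (1,-1):
  for p in [(.46,.04,.3),(.45,.2,.3),(.4,-.2,.3),(.6,.04,.2)]:
    print(s,p,ik(p,down(0.03,s)))
# can side grasps
for n,p in [('small',(.437,-.075,.1)),('large',(.412,-.265,.115))]:
  for az in range(-180,180,30):
    for t in (0,20,40):
      a=np.radians(az);tt=np.radians(t)
      y=[np.cos(a)*np.cos(tt),np.sin(a)*np.cos(tt),-np.sin(tt)]
      for s in (1,-1):
        j=ik(p,q_axes(y,[-s*np.sin(a),s*np.cos(a),0]))
        if j is not None: print(n,az,t,s,np.round(j,2))
E
```

```text
[[-0.97 -0.    0.26]
 [-0.26  0.   -0.97]
 [-0.   -1.   -0.  ]]
cam in tool [-0.0836422  -0.12428927 -0.00014671] [[ 0.    0.95  0.32]
 [ 0.   -0.32  0.95]
 [ 1.    0.   -0.  ]]
1 (0.46, 0.04, 0.3) [ 8.34897223e-02  4.12776513e-02  1.90550608e+00 -4.44089210e-16
  1.19480892e+00 -1.51730660e+00]
1 (0.45, 0.2, 0.3) [ 4.15178286e-01  9.35690979e-02  1.84865432e+00 -4.44089210e-16
  1.19936923e+00 -1.18561804e+00]
1 (0.4, -0.2, 0.3) [-4.67001717e-01  1.60928600e-02  1.93162735e+00 -4.44089210e-16
  1.19387244e+00 -2.06779804e+00]
1 (0.6, 0.04, 0.2) [ 6.40736983e-02  3.65866695e-01  1.73100615e+00 -4.44089210e-16
  1.04471981e+00 -1.53672263e+00]
-1 (0.46, 0.04, 0.3) [ 8.34897223e-02  4.12776513e-02  1.90550608e+00 -4.44089210e-16
  1.19480892e+00  1.62428605e+00]
-1 (0.45, 0.2, 0.3) [ 4.15178286e-01  9.35690979e-02  1.84865432e+00 -4.44089210e-16
  1.19936923e+00  1.95597461e+00]
-1 (0.4, -0.2, 0.3) [-4.67001717e-01  1.60928600e-02  1.93162735e+00 -4.44089210e-16
  1.19387244e+00  1.07379461e+00]
-1 (0.6, 0.04, 0.2) [ 6.40736983e-02  3.65866695e-01  1.73100615e+00 -4.44089210e-16
  1.04
[... 6091 characters left out ...]
5   2.01]
large 90 40 -1 [-0.9   0.7   1.69  0.5   1.5  -1.13]
large 120 0 1 [-0.76  1.14  1.29  0.37  2.24  1.81]
large 120 0 -1 [-0.76  1.14  1.29  0.37  2.24 -1.34]
large 120 20 1 [-0.76  0.96  1.39  0.3   1.98  1.79]
large 120 20 -1 [-0.76  0.96  1.39  0.3   1.98 -1.35]
large 120 40 1 [-0.73  0.77  1.54  0.24  1.67  1.8 ]
large 120 40 -1 [-0.73  0.77  1.54  0.24  1.67 -1.34]
large 150 0 1 [-0.55  1.17  1.23 -0.04  2.32  1.54]
large 150 0 -1 [-0.55  1.17  1.23 -0.04  2.32 -1.6 ]
large 150 20 1 [-0.56  0.99  1.33 -0.03  2.04  1.55]
large 150 20 -1 [-0.56  0.99  1.33 -0.03  2.04 -1.6 ]
large 150 40 1 [-0.56  0.79  1.49 -0.03  1.73  1.54]
large 150 40 -1 [-0.56  0.79  1.49 -0.03  1.73 -1.6 ]
```

Run:
```python
from h import *
q=down(0,-1)
bot.reach([.42,-.21,.33],q); print(get_obs()['time_s']); snap('wrist','w_sh')
bot.reach([.40,.06,.33],q); print(get_obs()['time_s']); snap('wrist','w_st'); print(get_obs()['time_s'])
```

```text
1.8917
2.9917
3.0417
```

View pics/w_sh.png

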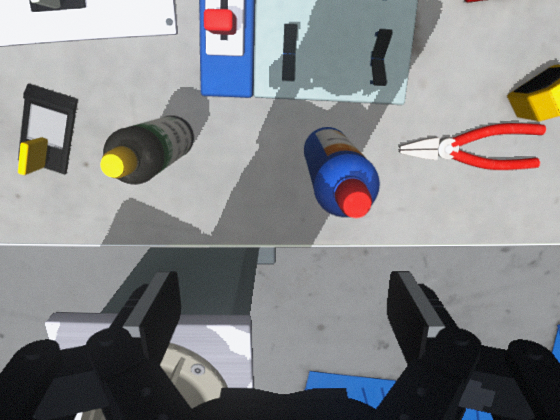

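View pics/w_st.png

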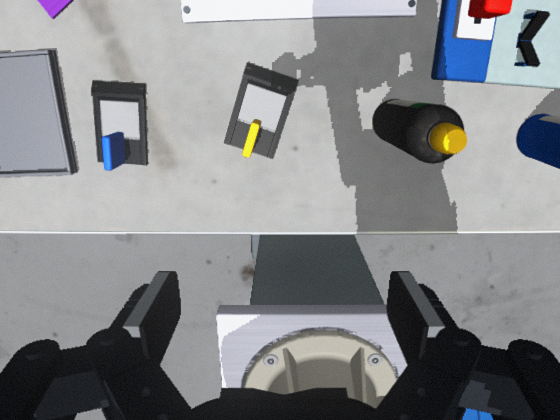

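Run:
```python
from h import *
q=down(0,-1)
bot.reach([.58,.05,.30],q); snap('wrist','w_st2')
bot.reach([.54,-.22,.30],q); snap('wrist','w_sh2');print(get_obs()['time_s'])
```

```text
4.9583
```

View pics/w_st2.png

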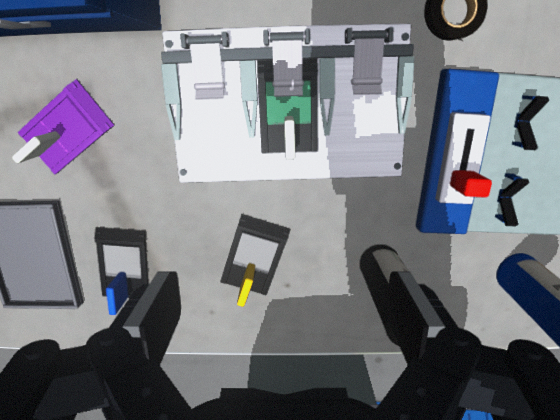

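View pics/w_sh2.png

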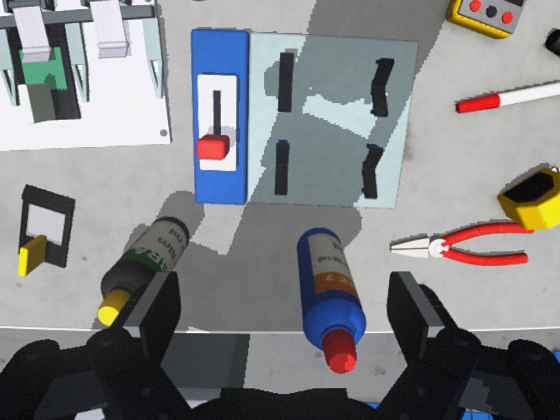

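Run:
```python
import cv2
i=cv2.imread('pics/w_st2.png')
cv2.imwrite('pics/z1.png',cv2.resize(i[15:195,155:420],None,fx=3,fy=3,interpolation=cv2.INTER_CUBIC))
cv2.imwrite('pics/z3.png',cv2.resize(i[190:320,0:300],None,fx=2.6,fy=2.6,interpolation=cv2.INTER_CUBIC))
i=cv2.imread('pics/w_sh2.png')
cv2.imwrite('pics/z2.png',cv2.resize(i[20:215,185:425],None,fx=3,fy=3,interpolation=cv2.INTER_CUBIC))
```

```text
(no output)
```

View pics/z1.png

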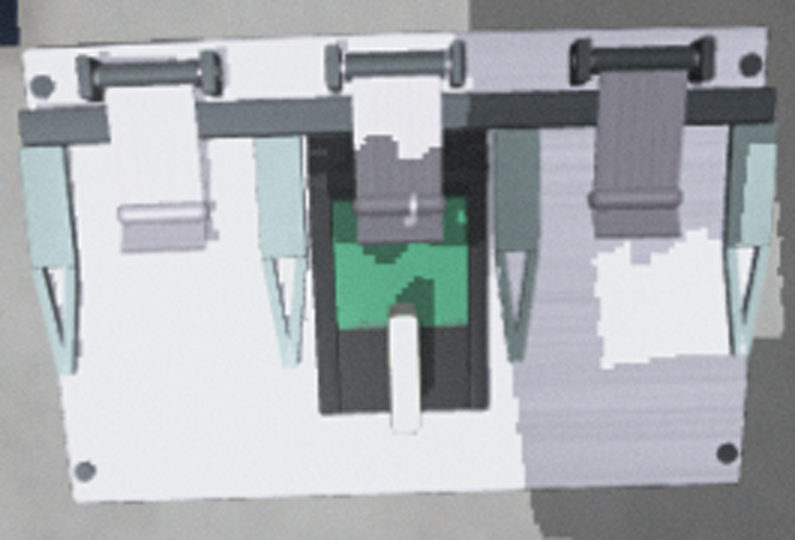

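View pics/z2.png

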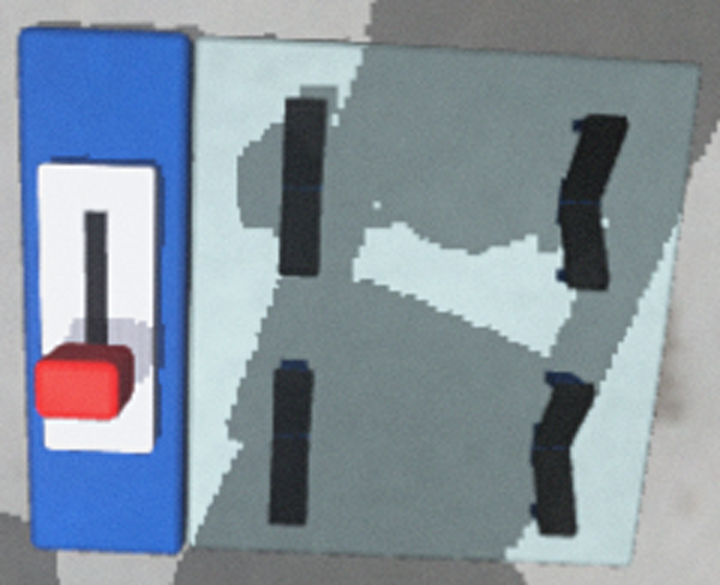

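View pics/z3.png

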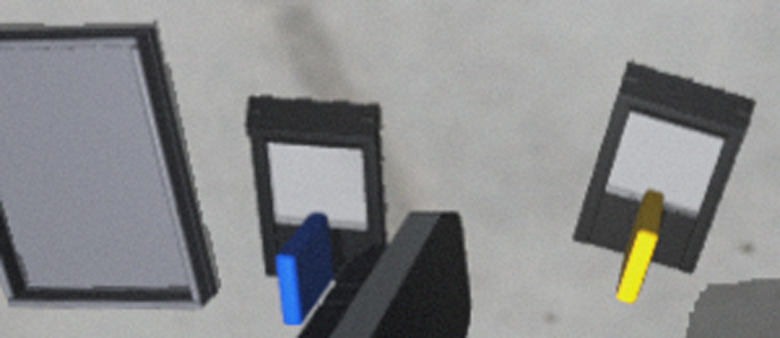

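```bash
cat > m.py <<'E'
from h import *
def Z(name,L,ox,oy,f,z): 
    return p2w(load(name),[(ox+(x+.5)/f-.5,oy+(y+.5)/f-.5) for x,y in L],z)
def fit(model,pts):
    # rigid 2D fit pts ~ R model + t
    m=np.array(model,float);p=np.array(pts)[:,:2];mc=m.mean(0);pc=p.mean(0);a=m-mc;b=p-pc
    yaw=np.arctan2((a[:,0]*b[:,1]-a[:,1]*b[:,0]).sum(),(a*b).sum());c,s=np.cos(yaw),np.sin(yaw);R=np.array([[c,-s],[s,c]])
    t=pc-R@mc; return t,yaw,np.linalg.norm((m@R.T+t)-p,axis=1).round(4)
E
python3 - <<'E'
from m import *
P=Z('w_st2',[(23,47),(769,28),(79,501),(739,483)],155,15,3,.010)
print('stage',fit([(.083,.131),(.083,-.131),(-.083,.131),(-.083,-.131)],P))
P=Z('w_st2',[(391,320),(416,320),(392,432),(418,432)],155,15,3,.056); print('spent fin top',P.round(4)[:,:2].tolist(),P.mean(0))
P=Z('w_st2',[(322,412),(488,408)],155,15,3,.014);print('spent rear corners',P.round(4)[:,:2].tolist())
# clip nose edges: lanes
P=Z('w_st2',[(163,215),(400,205),(635,200)],155,15,3,.0145);print('clips',P.round(4)[:,:2].tolist())
P=Z('w_sh2',[(191,38),(700,67),(188,548),(630,565)],185,20,3,.012)
print('grey base',P.round(4)[:,:2].tolist(),fit([(.095,.09),(.095,-.09),(-.095,.09),(-.095,-.09)],P))
# saddles at top of V ends z=.043 : near-left etc: ends top(+x) and bottom(-x)
for n,L in [('c2L',[(306,100),(300,275)]),('c1L',[(296,370),(287,524)]),('c2R',[(607,118),(588,288)]),('c1R',[(575,383),(557,533)])]:
    P=Z('w_sh2',L,185,20,3,.043);print(n,P.round(4)[:,:2].tolist(),P.mean(0).round(4))
# switch top
P=Z('w_sh2',[(38,360),(117,362),(38,418),(117,416)],185,20,3,.077);print('sw',P.round(4)[:,:2].tolist(),P.mean(0).round(4))
P=Z('w_st2',[(153,22),(0,42),(210,305),(5,305)],0,190,2.6,.016);print('tray',P.round(4)[:,:2].tolist())
P=Z('w_st2',[(248,97),(381,105),(266,273)],0,190,2.6,.004);print('blue FL FR BL',P.round(4)[:,:2].tolist())
P=Z('w_st2',[(628,63),(754,100),(575,240),(692,271)],0,190,2.6,.004);print('yel',fit([(.05,.032),(.05,-.032),(-.05,.032),(-.05,-.032)],P))
P=Z('w_st2',[(648,234),(627,298)],0,190,2.6,.046);print('yel fin top',P.round(4)[:,:2].tolist(),P.mean(0))
P=Z('w_st2',[(288,255),(292,323)],0,190,2.6,.046);print('blue fin top',P.round(4)[:,:2].tolist(),P.mean(0))
E
```

```text
stage (array([0.63083005, 0.04420651]), np.float64(0.027399519609144562), array([0.0007, 0.0019, 0.0025, 0.0018]))
spent fin top [[0.6199, 0.0485], [0.6199, 0.0402], [0.5823, 0.0481], [0.5823, 0.0393]] [0.60108966 0.0440345  0.056     ]
spent rear corners [[0.5808, 0.0743], [0.5823, 0.0119]]
clips [[0.6526, 0.1299], [0.6556, 0.0452], [0.6576, -0.0386]]
grey base [[0.6685, -0.1816], [0.6604, -0.3599], [0.4816, -0.1753], [0.4746, -0.3516]] (array([ 0.57127797, -0.26711616]), np.float64(-0.040792094645949475), array([0.0015, 0.0024, 0.0026, 0.0025]))
c2L [[0.6461, -0.2213], [0.5901, -0.2194]] [ 0.6181 -0.2204  0.043 ]
c1L [[0.5577, -0.2181], [0.5016, -0.2149]] [ 0.5296 -0.2165  0.043 ]
c2R [[0.6413, -0.3199], [0.5862, -0.3177]] [ 0.6138 -0.3188  0.043 ]
c1R [[0.5535, -0.3157], [0.4982, -0.3135]] [ 0.5258 -0.3146  0.043 ]
sw [[0.5669, -0.1364], [0.5662, -0.1615], [0.5482, -0.1351], [0.5488, -0.1607]] [ 0.5575 -0.1484  0.077 ]
tray [[0.5268, 0.3202], [0.5169, 0.3995], [0.373, 0.3224], [0.3692, 0.4378]]
blue FL FR BL [[0.4844, 0.2876], [0.4805, 0.2221], [0.3851, 0.2958]]
yel (array([0.44525759, 0.08755576]), np.float64(-0.3106850487048293), array([0.001 , 0.0007, 0.0012, 0.0015]))
yel fin top [[0.4356, 0.0908], [0.4013, 0.1017]] [0.4184526  0.09625326 0.046     ]
blue fin top [[0.4228, 0.2588], [0.3851, 0.2633]] [0.40395207 0.26108245 0.046     ]
```

```bash
cat >> h.py <<'E'
L2=np.array([.630,.0445]);SY=.027
U=np.array([np.cos(SY),np.sin(SY)]);W=np.array([-np.sin(SY),np.cos(SY)])
C1=np.array([.527,-.2655]);C2=np.array([.616,-.269]);KY=-.041
def st(m=''):
    o=get_obs();print(m,'t%.1f'%o['time_s'],np.round(o['position'],4),'F',np.round(o['wrist_force'],1),'w%.4f'%o['gripper_width'],flush=True);return o
E
python3 - <<'E'
from h import *
q=down(SY,-1); f=L2-.029*U
hand.move_gripper(.035,80)
bot.reach([*f,.12],q); st()
bot.servo_line([*f,.043],q,.15); st('down')
hand.move_gripper(0,80); st('grip')
for k in (.025,.05,.08):
    bot.servo_line([*(f-k*U),.0435],q,.08); st('pull')
bot.servo_line([*(f-.08*U),.2],q,.25); st('lift'); snap('wrist','w_lift'); snap('scene','s_lift')
E
```

```text
t6.7 [0.6017 0.0429 0.1208] F [ 0.2 -0.4 -0.3] w0.0347
down t7.4 [0.6016 0.0433 0.0436] F [-0.7  0.8  0.2] w0.0350
grip t7.8 [0.6019 0.0437 0.0444] F [-0.7 -1.7  6.4] w0.0085
pull t8.2 [0.5755 0.0431 0.0444] F [-3.8 -0.6 10.2] w0.0089
pull t8.7 [0.5508 0.0425 0.0444] F [-1.6  0.3 10.4] w0.0086
pull t9.2 [0.5204 0.0416 0.0443] F [-0.9  0.  13.2] w0.0086
lift t10.0 [0.5196 0.0415 0.1985] F [-0.  -0.8 -1.6] w0.0087
```

View pics/w_lift.png

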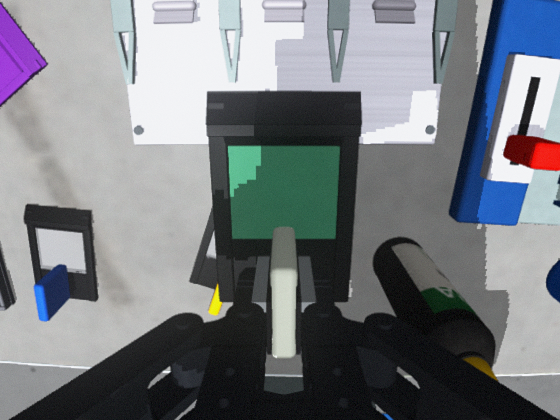

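View pics/s_lift.png

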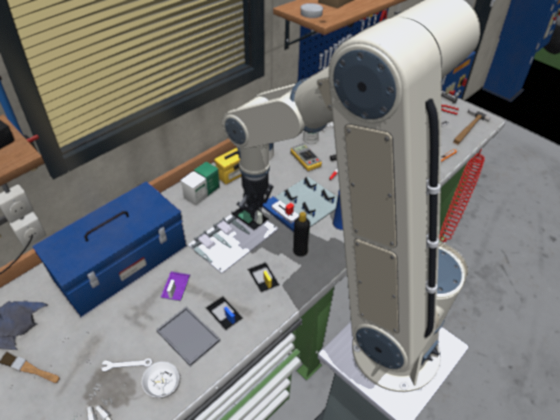

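Run:
```python
from h import *
q=down(0,-1); T=[.446-.029,.379]
bot.reach([*T,.16],q); st()
bot.servo_line([*T,.055],q,.2)
bot.servo_line([*T,.040],q,.05); st('dn')
hand.move_gripper(.03); st('rel')
bot.servo_line([*T,.15],q,.25)
bot.reach([.44,.20,.30],q); st(); snap('wrist','w_p')
```

```text
t11.4 [0.4175 0.3782 0.1599] F [-0.8 -0.1 -1.2] w0.0085
dn t12.5 [0.4169 0.379  0.0399] F [-0.7  0.2 -0.7] w0.0090
rel t12.9 [0.4171 0.3791 0.0402] F [0.1 0.9 1.1] w0.0303
 t14.4 [0.4396 0.2004 0.2988] F [-0.5  0.8 -0.5] w0.0301
```

View pics/w_p.png

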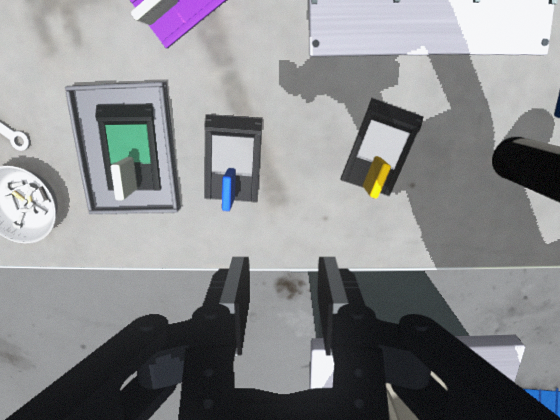

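Run:
```python
import cv2
i=cv2.imread('pics/w_p.png')
cv2.imwrite('pics/z4.png',cv2.resize(i[90:220,190:440],None,fx=3,fy=3,interpolation=cv2.INTER_CUBIC))
```

```text
(no output)
```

View pics/z4.png

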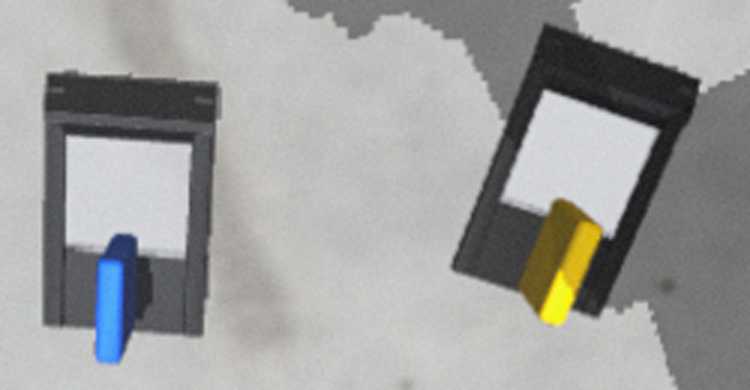

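Run:
```python
from m import *
M=[(.05,.032),(.05,-.032),(-.05,.032),(-.05,-.032)]
for n,C,F in [('blue',[(47,75),(218,84),(44,325),(202,335)],[(110,262),(107,360)]),('yel',[(546,27),(697,80),(454,268),(600,317)],[(589,222),(556,322)])]:
    P=np.r_[Z('w_p',C[:2],190,90,3,.001),Z('w_p',C[2:],190,90,3,.003)]
    t,y,r=fit(M,P); print(n,t.round(4),y.round(4),r,'fin pred',(t-.029*np.array([np.cos(y),np.sin(y)])).round(4))
    P=Z('w_p',F,190,90,3,.046);print('fin top',P[:,:2].round(4).tolist(),P.mean(0).round(4), 'yaw',np.arctan2(*(P[0]-P[1])[1::-1]).round(3))
```

```text
blue [0.4308 0.2609] -0.0727 [0.0009 0.0005 0.0002 0.0007] fin pred [0.4018 0.263 ]
fin top [[0.4213, 0.2616], [0.3843, 0.2646]] [0.4028 0.2631 0.046 ] yaw -0.079
yel [0.4436 0.0879] -0.3127 [0.0014 0.0014 0.0016 0.0007] fin pred [0.416  0.0968]
fin top [[0.4359, 0.0931], [0.3989, 0.1018]] [0.4174 0.0975 0.046 ] yaw -0.233
```

```bash
cat >> h.py <<'E'
def pick_panel(f,yaw):
    q=down(yaw,-1); hand.move_gripper(.035,80)
    bot.reach([*f,.12],q); bot.servo_line([*f,.036],q,.2)
    hand.move_gripper(0,80); st('grip')
    o=get_obs(); bot.servo_line([*f,.16],q,.25); return o['position'][2]
def insert(lane,dz):
    q=down(SY,-1); e=lambda k:lane+k*U
    bot.reach([*e(-.091),.15],q); st('above')
    bot.servo_line([*e(-.091),dz+.018],q,.2)
    bot.servo_line([*e(-.091),dz+.0105],q,.05); st('low')
    for k in (-.07,-.055,-.045,-.038,-.033,-.030,-.028):
        bot.servo_line([*e(k),dz+.0105],q,.05); o=st('k%.3f'%k)
        if np.hypot(*o['wrist_force'][:2])>25: print('STOP');break
E
python3 - <<'E'
from h import *
dz=pick_panel([.4165,.097],-.312); print(dz)
insert(L2,dz); snap('wrist','w_in2')
E
```

```text
grip t16.4 [0.4177 0.0973 0.0376] F [-0.6  0.3  9.1] w0.0086
0.037560070643294724
above t17.7 [0.5377 0.0416 0.1475] F [-1.1  0.4 -1.6] w0.0089
low t18.6 [0.5393 0.0421 0.0485] F [ 1.1 -0.8 -2. ] w0.0086
k-0.070 t19.2 [0.56   0.0426 0.0479] F [-0.9 -0.7 -1.5] w0.0084
k-0.055 t19.6 [0.5753 0.043  0.048 ] F [0.2 0.4 0. ] w0.0088
k-0.045 t20.0 [0.5828 0.0432 0.0478] F [-8.2 -0.9  6.9] w0.0085
k-0.038 t20.3 [0.5878 0.0433 0.0478] F [-16.    0.1  14.3] w0.0086
k-0.033 t20.5 [0.5947 0.0435 0.0479] F [-9.  -0.7  5.8] w0.0086
k-0.030 t20.8 [0.5998 0.0437 0.0479] F [ 0.4 -0.1 -5.1] w0.0085
k-0.028 t21.0 [0.6024 0.0437 0.0479] F [ 1.3  0.9 -3.8] w0.0086
```

View pics/w_in2.png

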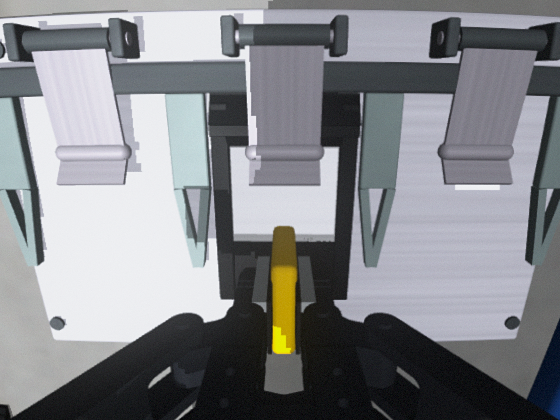

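Run:
```python
from h import *
q=down(SY,-1); z=.048
for k in (-.027,-.026,-.025,-.024,-.023):
    bot.servo_line([*(L2+k*U),z],q,.03); o=st('k%.3f'%k)
    if o['wrist_force'][0]<-9: break
hand.move_gripper(.03); st('rel')
bot.servo_line([*(L2-.03*U),.14],q,.25)
bot.reach([.44,.20,.30],q); st(); snap('wrist','w_p2')
```

```text
k-0.027 t21.3 [0.6026 0.0438 0.0479] F [-1.2 -0.6 -1.6] w0.0086
k-0.026 t21.6 [0.603  0.0437 0.0479] F [-5.6 -1.4  0.1] w0.0086
k-0.025 t21.8 [0.6031 0.0437 0.0479] F [-9.   1.   4.5] w0.0085
rel t22.2 [0.6058 0.0439 0.0483] F [0.8 0.4 0.1] w0.0301
 t23.7 [0.4403 0.1995 0.299 ] F [-0.2 -0.6 -0.1] w0.0302
```

View pics/w_p2.png

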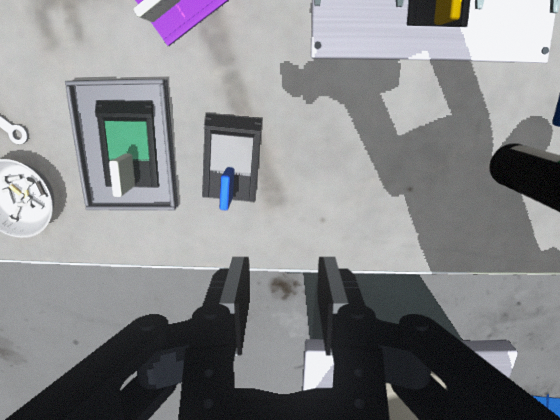

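Run:
```python
from h import *
L3=L2+.084*W
dz=pick_panel([.4024,.263],-.075)
insert(L3,dz)
q=down(SY,-1)
for k in (-.027,-.026,-.025,-.024,-.023):
    bot.servo_line([*(L3+k*U),dz+.0105],q,.03); o=st('k%.3f'%k)
    if o['wrist_force'][0]<-9: break
hand.move_gripper(.03); st('rel')
bot.servo_line([*(L3-.03*U),.14],q,.25)
bot.reach([.58,.05,.30],down(0,-1)); st(); snap('wrist','w_st3')
```

```text
grip t25.7 [0.4036 0.2636 0.0378] F [-0.4 -1.6  8.3] w0.0088
above t27.2 [0.5355 0.1259 0.1485] F [-0.3  0.1 -1.7] w0.0086
low t28.1 [0.537  0.1261 0.0487] F [ 0.2 -0.1 -1. ] w0.0085
k-0.070 t28.7 [0.5577 0.1265 0.0481] F [-0.4  0.  -1.2] w0.0082
k-0.055 t29.1 [0.573  0.1269 0.0482] F [-1.   0.6 -0.7] w0.0084
k-0.045 t29.5 [0.5809 0.127  0.048 ] F [-7.9 -0.9  5.5] w0.0081
k-0.038 t29.8 [0.586 0.127 0.048] F [-15.   -1.1  12.7] w0.0085
k-0.033 t30.0 [0.5927 0.1273 0.048 ] F [-8.1 -0.5  3.8] w0.0086
k-0.030 t30.3 [0.5976 0.1276 0.0481] F [ 0.6 -0.7 -3.5] w0.0083
k-0.028 t30.5 [0.6003 0.1277 0.0481] F [ 0.9  0.9 -4. ] w0.0086
k-0.027 t30.8 [0.6005 0.1277 0.0481] F [-0.2 -0.1 -3.9] w0.0087
k-0.026 t31.0 [0.6011 0.1277 0.0481] F [-3.7 -0.4 -0.2] w0.0087
k-0.025 t31.3 [0.6012 0.1277 0.0481] F [-7.5 -0.2  2.4] w0.0085
k-0.024 t31.5 [0.6013 0.1276 0.0481] F [-10.9  -0.7   6. ] w0.0088
rel t31.9 [0.6047 0.1279 0.0487] F [ 0.1  0.5 -0.1] w0.0295
 t33.1 [0.5793 0.0502 0.298 ] F [ 0.3  0.8 -0.6] w0.0300
```

View pics/w_st3.png

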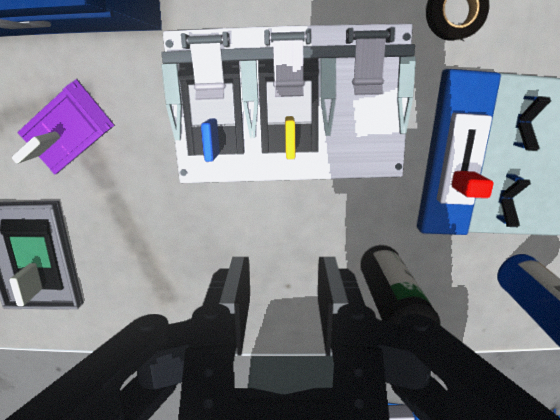

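Run:
```python
from m import *
for n,dd in (('w_sh',[((113,163),.175),((355,198),.2)]),('w_st',[((450,138),.175)]),('top0',[((290.1,256.9),.175),((355.3,267.1),.2)])):
    for uv,z in dd: print(n,p2w(load(n),[uv],z).round(4))
import cv2
i=cv2.imread('pics/w_sh.png')
cv2.imwrite('pics/z5.png',cv2.resize(i[80:225,90:390],None,fx=2.6,fy=2.6,interpolation=cv2.INTER_CUBIC))
```

```text
w_sh [[ 0.4399 -0.076   0.175 ]]
w_sh [[ 0.4192 -0.2623  0.2   ]]
w_st [[ 0.44   -0.0684  0.175 ]]
top0 [[ 0.4375 -0.0757  0.175 ]]
top0 [[ 0.4123 -0.2648  0.2   ]]
```

View pics/z5.png

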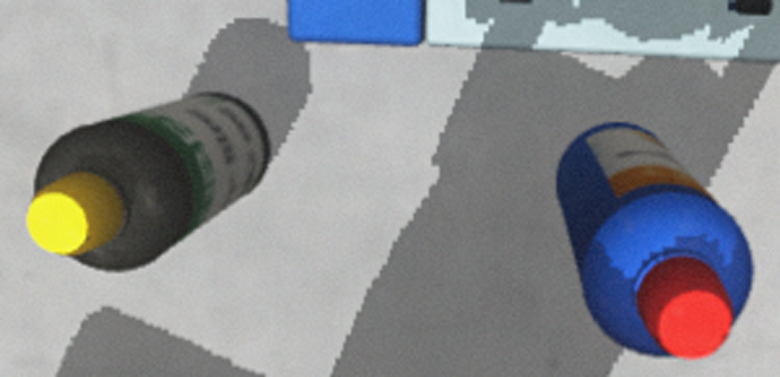

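Run:
```python
from m import *
d=load('w_sh')
print(p2w(d,[(111.6,165)],.175),p2w(d,[(357,204.3)],.2))
import cv2
im=cv2.imread('pics/w_sh.png')
th=np.linspace(0,2*np.pi,40)
for c,r,h in (((.437,-.0745),.026,.152),((.4125,-.264),.0285,.174)):
    for z in (0,h*.9):
        P=np.c_[c[0]+r*np.cos(th),c[1]+r*np.sin(th),0*th+z]
        cv2.polylines(im,[w2p(d,P).round().astype(int)],True,(0,255,255),1)
cv2.imwrite('pics/ov.png',cv2.resize(im[80:225,90:390],None,fx=2.6,fy=2.6))
```

```text
[[ 0.43832806 -0.07459809  0.175     ]] [[ 0.41430378 -0.2640514   0.2       ]]
```

View pics/ov.png

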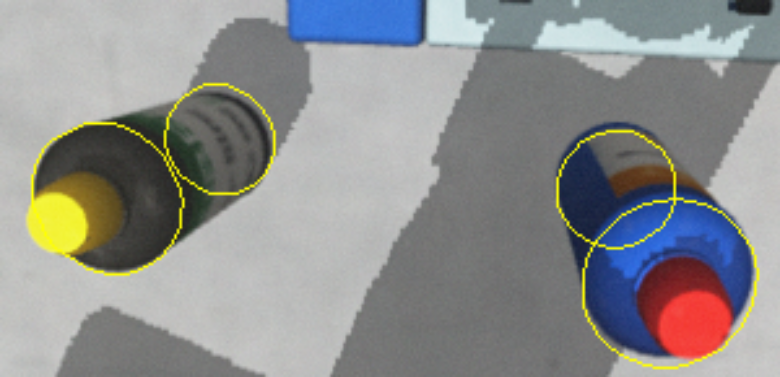

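```bash
cat >> h.py <<'E'
def can_plan(base,L,zg,az,t,s,C,hax,dy=0.,KY=KY):
    a=np.radians(az);tt=np.radians(t)
    y=np.array([np.cos(a)*np.cos(tt),np.sin(a)*np.cos(tt),-np.sin(tt)])
    qp=q_axes(y,[-s*np.sin(a),s*np.cos(a),0])
    g=np.array([*base,zg]); sgn=np.sign(np.sin(a))
    # bring azimuth to +-90, lay over about world x, then cradle yaw
    R=Ro.from_euler('z',KY)*Ro.from_euler('x',-sgn*np.pi/2)*Ro.from_euler('z',sgn*np.pi/2-a)
    ql=(R*Ro.from_quat(qp)).as_quat(); c=R.apply([0,0,1]); yl=R.apply(y)
    yc=np.array([-np.sin(KY),np.cos(KY),0])
    gl=np.array([*C,.018+hax])+(zg-L/2)*c+dy*yc
    return dict(qp=qp,y=y,g=g,tp=g+.002*y,ql=ql,yl=yl,tl=gl+.002*yl,c=c)
E
python3 - <<'E'
from h import *
for s in (1,-1):
  for az in (-90,-100):
    p=can_plan((.437,-.075),.175,.1025,az,25,s,C2,.037)
    for n,P,q in (('hi',p['g']-.10*p['y']+[0,0,.15],p['qp']),('so',p['g']-.10*p['y'],p['qp']),('pick',p['tp'],p['qp']),('lift',p['tp']+[0,0,.15],p['qp']),('ab',p['tl']+[0,0,.12],p['ql']),('pl',p['tl'],p['ql'])):
        j=ik(P,q);print(s,az,n,P.round(3),None if j is None else np.round(j,2))
for s in (1,-1):
  for az in (90,):
    p=can_plan((.4135,-.264),.2,.112,az,25,s,C1,.040)
    for n,P,q in (('hi',p['g']-.10*p['y']+[0,0,.15],p['qp']),('so',p['g']-.10*p['y'],p['qp']),('pick',p['tp'],p['qp']),('lift',p['tp']+[0,0,.15],p['qp']),('ab',p['tl']+[0,0,.12],p['ql']),('pl',p['tl'],p['ql'])):
        j=ik(P,q);print('large',s,az,n,P.round(3),None if j is None else np.round(j,2))
E
```

```text
1 -90 hi [0.437 0.016 0.295] [ 0.62  0.4   1.94 -0.84  1.65  0.94]
1 -90 so [0.437 0.016 0.145] [ 0.62  0.66  1.98 -0.84  1.45  1.16]
1 -90 pick [ 0.437 -0.077  0.102] [ 0.46  0.71  2.07 -1.    1.31  1.24]
1 -90 lift [ 0.437 -0.077  0.252] [ 0.46  0.41  2.06 -0.95  1.49  0.98]
1 -90 ab [ 0.615 -0.283  0.173] [-0.61  0.63  1.44  0.38  1.34 -0.7 ]
1 -90 pl [ 0.615 -0.283  0.053] [-0.61  0.76  1.49  0.4   1.17 -0.77]
1 -100 hi [0.453 0.014 0.295] [ 0.54  0.47  1.82 -0.77  1.74  0.96]
1 -100 so [0.453 0.014 0.145] [ 0.54  0.7   1.86 -0.75  1.54  1.14]
1 -100 pick [ 0.437 -0.077  0.102] [ 0.41  0.74  1.98 -0.88  1.39  1.21]
1 -100 lift [ 0.437 -0.077  0.252] [ 0.41  0.46  1.97 -0.86  1.58  1.  ]
1 -100 ab [ 0.615 -0.283  0.173] [-0.61  0.63  1.44  0.38  1.34 -0.7 ]
1 -100 pl [ 0.615 -0.283  0.053] [-0.61  0.76  1.49  0.4   1.17 -0.77]
-1 -90 hi [0.437 0.016 0.295] [ 0.62  0.4   1.94 -0.84  1.65 -2.2 ]
-1 -90 so [0.437 0.016 0.145] [ 0.62  0.66  1.98 -0.84  1.45 -1.98]
-1 -90 pick [ 0.437 -0.077  0.102] [ 0.46  0.71  2.07 -1.    1.31 -1.9 ]
-1 -90 lift [ 0.437 -0.077  0.252] [ 0.46  0.41  
[... 809 characters left out ...]
  1.7   1.96]
large 1 90 lift [ 0.414 -0.262  0.261] [-0.93  0.64  1.59  0.6   1.89  2.09]
large 1 90 ab [ 0.527 -0.254  0.176] [-0.22  0.35  1.89 -0.56  0.89 -2.96]
large 1 90 pl [ 0.527 -0.254  0.056] [-0.22  0.54  1.95 -0.71  0.7  -2.76]
large -1 90 hi [ 0.414 -0.355  0.304] [-1.01  0.7   1.37  0.58  2.06 -1.01]
large -1 90 so [ 0.414 -0.355  0.154] [-1.01  0.87  1.41  0.53  1.88 -1.13]
large -1 90 pick [ 0.414 -0.262  0.111] [-0.93  0.85  1.61  0.57  1.7  -1.18]
large -1 90 lift [ 0.414 -0.262  0.261] [-0.93  0.64  1.59  0.6   1.89 -1.05]
large -1 90 ab [ 0.527 -0.254  0.176] [-0.22  0.35  1.89 -0.56  0.89  0.18]
large -1 90 pl [ 0.527 -0.254  0.056] [-0.22  0.54  1.95 -0.71  0.7   0.38]
```

Run:
```python
from h import *
p=can_plan((.437,-.075),.175,.1025,-100,25,1,C2,.037)
hand.move_gripper(.085,80)
so=p['g']-.10*p['y']
bot.reach(list(so+[0,0,.15]),p['qp']); st('hi')
bot.servo_line(list(so),p['qp'],.25); st('so')
bot.servo_line(list(p['tp']),p['qp'],.15); st('at')
hand.move_gripper(0.03,80); st('grip')
bot.servo_line(list(p['tp']+[0,0,.15]),p['qp'],.2); st('lift'); snap('scene','s_can1'); snap('top','t_can1')
```

```text
hi t34.5 [0.4531 0.0147 0.2943] F [ 0.9  0.3 -0.3] w0.0850
so t35.2 [0.4533 0.0139 0.1457] F [-0.8 -0.2  1.6] w0.0851
at t36.1 [ 0.4373 -0.0763  0.102 ] F [-0.5  0.3 -0.3] w0.0852
grip t36.5 [ 0.4367 -0.0765  0.1021] F [-1.   2.8  5.1] w0.0499
lift t37.4 [ 0.4363 -0.0768  0.2507] F [ 0.2  0.4 -2.6] w0.0495
```

View pics/s_can1.png

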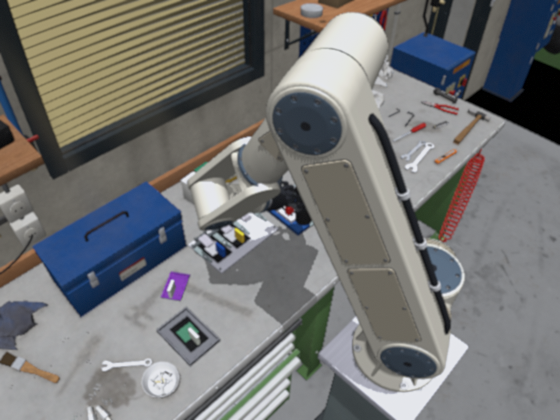

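Run:
```python
from h import *
p=can_plan((.437,-.075),.175,.1025,-100,25,1,C2,.037)
bot.reach(list(p['tl']+[0,0,.2]),p['ql']); st('ab')
bot.servo_line(list(p['tl']+[0,0,.04]),p['ql'],.25); st('mid'); snap('wrist','w_c1'); snap('top','t_c1')
```

```text
ab t39.0 [ 0.6148 -0.2817  0.252 ] F [-0.6  0.2 -2.3] w0.0495
mid t39.8 [ 0.6164 -0.2828  0.0944] F [-0.4 -0.6 -2. ] w0.0498
```

View pics/w_c1.png

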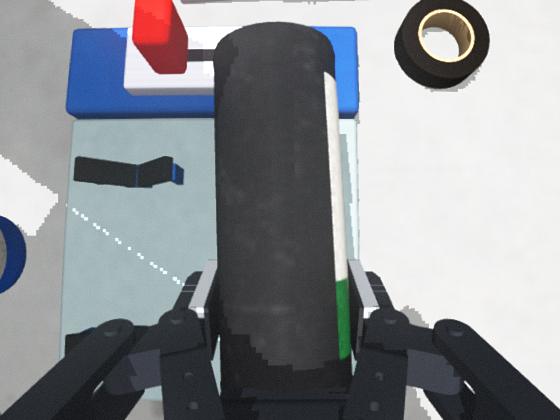

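View pics/t_c1.png

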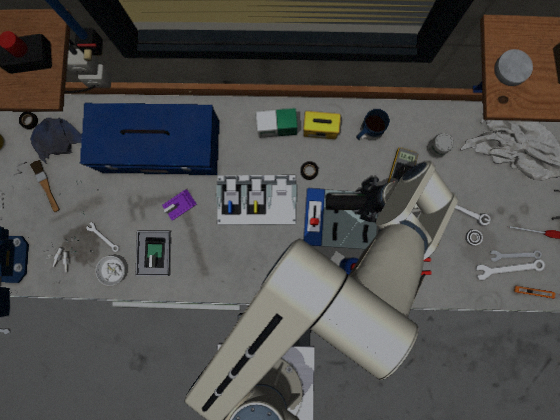

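Run:
```python
from h import *
p=can_plan((.437,-.075),.175,.1025,-100,25,1,C2,.037)
for h in (.015,.006,.003,.001,-.001,-.003):
    bot.servo_line(list(p['tl']+[0,0,h]),p['ql'],.08); o=st('h%.3f'%h)
    if o['wrist_force'][2]>4: break
hand.move_gripper(.068); st('rel')
bot.servo_line(list(p['tl']-.09*p['yl']),p['ql'],.2); st(); snap('wrist','w_c1b')
bot.servo_line(list(p['tl']-.12*p['yl']+[0,0,.13]),p['ql'],.3)
q=down(0,-1)
bot.reach([.52,-.20,.33],q); st(); snap('wrist','w_c1c')
```

```text
h0.015 t40.3 [ 0.615  -0.2829  0.0674] F [ 0.6 -0.4 -2.2] w0.0494
h0.006 t40.6 [ 0.6151 -0.2829  0.0586] F [-0.1 -0.2 -1.9] w0.0499
h0.003 t40.8 [ 0.6155 -0.2833  0.0566] F [-1.5 -0.3  2.4] w0.0496
h0.001 t41.1 [ 0.6158 -0.2832  0.0561] F [-4.9  1.  12.8] w0.0499
rel t41.4 [ 0.6154 -0.2831  0.054 ] F [0.3 0.4 0.7] w0.0676
 t42.0 [ 0.6134 -0.3208  0.134 ] F [ 0.1  0.2 -0.5] w0.0682
 t44.3 [ 0.52   -0.2001  0.3294] F [-0.3  0.2 -0.6] w0.0678
```

View pics/w_c1c.png

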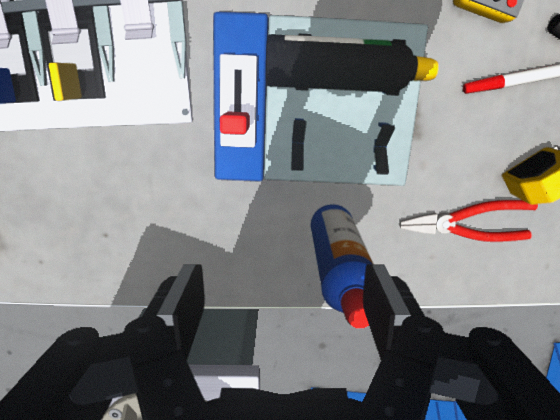

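Run:
```python
from h import *
p=can_plan((.4135,-.264),.2,.112,90,25,-1,C1-[.001,0],.040,dy=-.003)
hand.move_gripper(.085,80)
so=p['g']-.10*p['y']
bot.reach([.46,-.36,.38],p['qp'])
bot.reach(list(so+[0,0,.15]),p['qp']); st('hi')
bot.servo_line(list(so),p['qp'],.25); st('so')
bot.servo_line(list(p['tp']),p['qp'],.15); st('at')
hand.move_gripper(0.03,80); st('grip')
bot.servo_line(list(p['tp']+[0,0,.17]),p['qp'],.2); st('lift'); snap('scene','s_can2')
bot.reach(list(p['tl']+[0,0,.2]),p['ql']); st('ab')
bot.servo_line(list(p['tl']+[0,0,.04]),p['ql'],.25); st('mid'); snap('wrist','w_c2'); snap('top','t_c2')
```

```text
hi t47.0 [ 0.414  -0.3543  0.3049] F [-0.3 -0.2  0.6] w0.0850
so t47.7 [ 0.4143 -0.3552  0.1557] F [0.6 0.3 0.1] w0.0852
at t48.5 [ 0.4139 -0.2631  0.1118] F [ 1.7  0.2 -0.2] w0.0851
grip t48.9 [ 0.4138 -0.2627  0.1116] F [ 1.3 -0.7  4.8] w0.0545
lift t49.9 [ 0.4132 -0.2619  0.2799] F [-0.4  0.6 -3.9] w0.0543
ab t51.0 [ 0.5248 -0.2572  0.2548] F [-0.9 -0.8 -4.1] w0.0546
mid t51.8 [ 0.5265 -0.2583  0.0966] F [-0.1 -0.3 -2.8] w0.0544
```

View pics/w_c2.png

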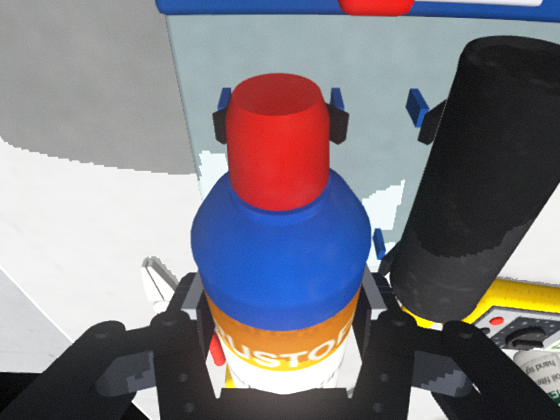

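View pics/t_c2.png

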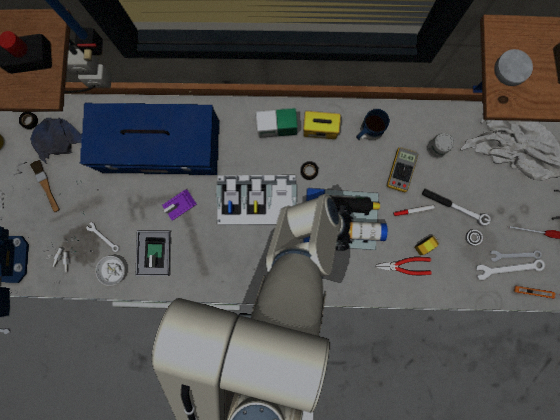

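Run:
```python
from h import *
p=can_plan((.4135,-.264),.2,.112,90,25,-1,C1-[.001,0],.040,dy=-.003)
for h in (.015,.006,.003,.001,-.001,-.003):
    bot.servo_line(list(p['tl']+[0,0,h]),p['ql'],.08); o=st('h%.3f'%h)
    if o['wrist_force'][2]>4: break
hand.move_gripper(.07); st('rel')
bot.servo_line(list(p['tl']-.09*p['yl']),p['ql'],.2); st()
bot.servo_line(list(p['tl']-.12*p['yl']+[0,0,.13]),p['ql'],.3)
q=down(0,-1)
hand.move_gripper(0)
bot.reach([.54,-.18,.32],q); st(); snap('wrist','w_c2c')
```

```text
h0.015 t52.4 [ 0.5259 -0.2572  0.0705] F [ 0.3 -0.3 -3.2] w0.0543
h0.006 t52.6 [ 0.526  -0.2572  0.0617] F [ 0.5 -0.3 -3.2] w0.0542
h0.003 t52.9 [ 0.5263 -0.2576  0.0595] F [-2.1 -0.1  1.4] w0.0543
h0.001 t53.1 [ 0.5261 -0.2576  0.0584] F [-7.3  3.9 13.6] w0.0544
rel t53.4 [ 0.5267 -0.2574  0.0573] F [ 0.2  0.1 -0.3] w0.0700
 t54.0 [ 0.5277 -0.2193  0.1374] F [ 0.1  0.2 -0.1] w0.0703
 t56.4 [ 0.5397 -0.18    0.3198] F [ 0.   0.4 -0.6] w0.0001
```

View pics/w_c2c.png

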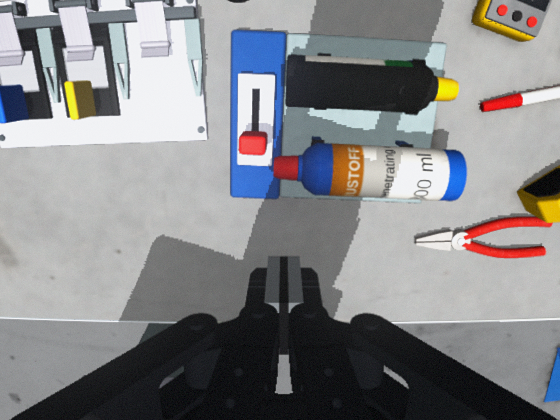

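Run:
```python
from h import *
bot.reach([.56,.05,.32],down(0,-1)); snap('wrist','w_st4')
for s in (1,-1): print(s,ik([.505,-.142,.2],down(KY+np.pi/2,s)),ik([.58,-.145,.067],down(KY+np.pi/2,s)))
```

```text
1 [-2.76969514e-01  2.52580212e-01  1.89442921e+00 -4.44089210e-16
  9.94583233e-01  2.90562314e+00] [-2.47487655e-01  5.33771055e-01  1.82075580e+00 -4.44089210e-16
  7.87065799e-01  2.93510500e+00]
-1 [-2.76969514e-01  2.52580212e-01  1.89442921e+00 -4.44089210e-16
  9.94583233e-01 -2.35969514e-01] [-2.47487655e-01  5.33771055e-01  1.82075580e+00 -4.44089210e-16
  7.87065799e-01 -2.06487655e-01]
```

View pics/w_st4.png

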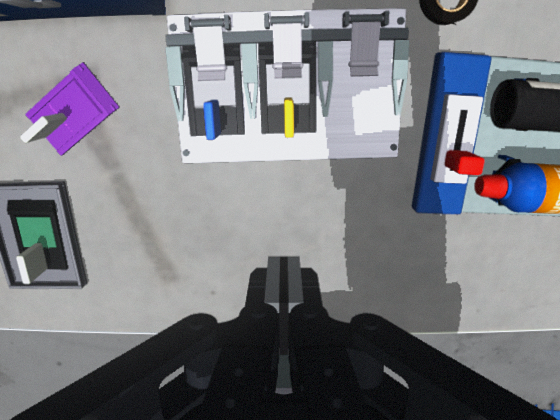

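Run:
```python
from h import *
q=down(KY+np.pi/2,-1); k=np.array([np.cos(KY),np.sin(KY)])
A=np.array([.505,-.1415])
bot.reach([*A,.2],q); st()
bot.servo_line([*A,.067],q,.2); st('low')
for x in (.02,.03,.045,.06,.068,.072,.075,.078,.081,.084,.087,.09):
    bot.servo_line([*(A+x*k),.067],q,.06); o=st('x%.3f'%x)
    if o['wrist_force'][0]<-12: break
b=o['position'][:2]
bot.servo_line([*(b-.03*k),.067],q,.1)
bot.servo_line([*(b-.03*k),.25],q,.3)
bot.reach([.54,-.16,.32],down(0,-1)); st(); snap('wrist','w_sw'); snap('top','t_end')
```

```text
t59.1 [ 0.5052 -0.1417  0.2002] F [-0.8  0.3  0.3] w0.0000
low t59.9 [ 0.5057 -0.1416  0.0677] F [-0.4  0.7  0.2] w-0.0001
x0.020 t60.4 [ 0.5253 -0.1423  0.0671] F [ 0.3  0.6 -0.1] w0.0001
x0.030 t60.7 [ 0.5354 -0.1427  0.0669] F [ 0.3 -0.9 -0.4] w0.0004
x0.045 t61.1 [ 0.5506 -0.1434  0.067 ] F [0.8 0.2 0.6] w-0.0002
x0.060 t61.5 [ 0.5656 -0.144   0.067 ] F [-0.3 -1.  -0. ] w-0.0001
x0.068 t61.8 [ 0.5735 -0.1443  0.0671] F [ 0.1 -0.4  0. ] w0.0002
x0.072 t62.0 [ 0.5766 -0.1444  0.0668] F [-2.   1.3  0.1] w-0.0001
x0.075 t62.3 [ 0.5771 -0.1443  0.0668] F [-13.    0.4   8.9] w-0.0002
 t64.8 [ 0.5397 -0.1599  0.3189] F [-0.9  0.6 -0.3] w0.0001
```

View pics/w_sw.png

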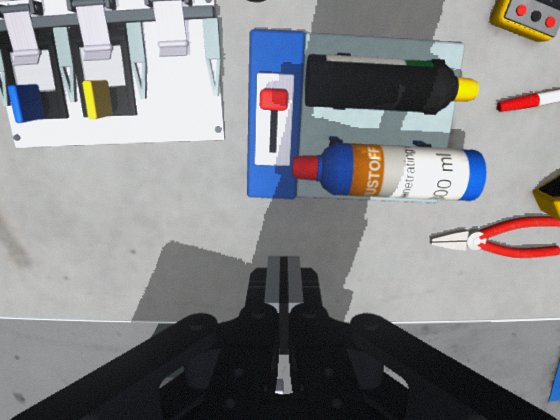

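Run:
```python
from h import *
print(p2w(load('w_sw'),[(273,98)],.077))
bot.reach([.56,.10,.33],down(0,-1)); snap('wrist','w_fin'); bot.dwell(.5); st()
```

```text
[[ 0.60312712 -0.14893833  0.077     ]]
 t66.5 [0.56   0.0998 0.33  ] F [ 1.1  0.5 -0.5] w-0.0000
```

View pics/w_fin.png

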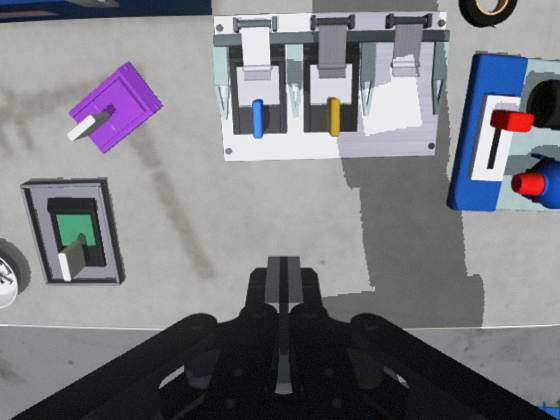

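View pics/t_end.png

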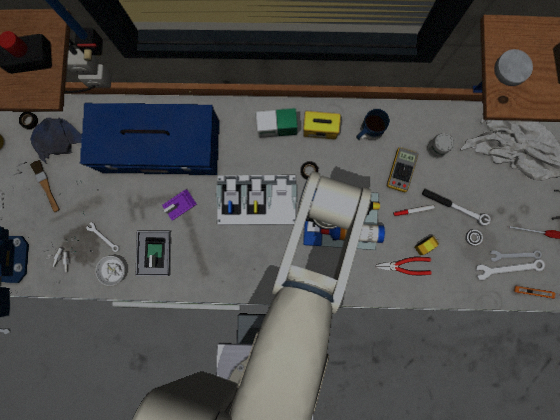

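Run:
```python
from m import *
for z in (.023,.03,.037): print(Z('w_sh2',[(95,212),(97,165),(97,450)],185,20,3,z).round(4).tolist())
d=load('w_sw'); 
import cv2
i=cv2.imread('pics/w_sw.png'); cv2.imwrite('pics/z6.png',cv2.resize(i[20:210,230:500],None,fx=2.9,fy=2.9,interpolation=cv2.INTER_CUBIC))
```

```text
[[0.6103, -0.1474, 0.023], [0.6262, -0.1488, 0.023], [0.5242, -0.1435, 0.023]]
[[0.6106, -0.1486, 0.03], [0.6262, -0.1501, 0.03], [0.526, -0.1448, 0.03]]
[[0.6108, -0.1498, 0.037], [0.6261, -0.1513, 0.037], [0.5277, -0.1461, 0.037]]
```

View pics/z6.png

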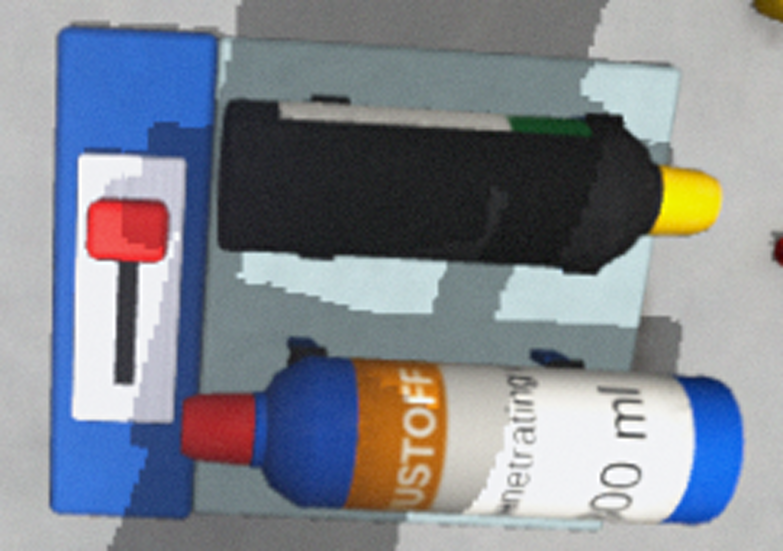

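Run:
```python
from h import *
hand_in()
```

```text
the job is handed in; nothing more can be done
```

The spray-out test is set up and I handed the job in at about 67 s. `hand_in` gives no verdict, so what follows rests on my own checks.

- **Spent panel:** I drew it out of the middle lane and laid it flat in the grey tray. The last pictures show it lying inside the walls.
- **Glass panels:** Only the yellow and blue panels were on the bench; I saw no red one. Yellow is in lane 2 and blue is in lane 3. The pushing force rose to about 15 N over the bar and then dropped as each clip snapped down. It rose again to 9–11 N with the panel no longer moving, at the stop. The last picture shows both clips down on the glass. I could not read the clip angles directly.
- **Cans:** The small can lies in the farther cradle and the large can in the nearer one, both resting in their saddles. As each was set down, the sideways force suggested my cradle x was about 1 mm off; the pictures taken afterwards show both seated.
- **Switch:** I pushed it last, until it met a hard stop at 13 N. Its top now measures about x = 0.603. It started at about 0.558, so it moved about 46 mm, which fits a start a few millimetres on. Its far face lines up with the end of the slot.

Nothing else on the bench was touched, including the purple look-alike. I saw neither glass panel knocked aside.

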